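# Set the firing dial under its guard without shifting the limit ring

### The job

Set the kiln controller for the next firing: swing its wire guard up past upright, turn the inner winged knob clockwise until its pointer stands opposite the bent steel clip on the rim of the scale, then gently lower the guard until it is fully shut again. The ring around that knob is the over-temperature limit and must stay exactly as it is set; leave the things standing round about where they are.

Things in the scene. Friction and masses are not known exactly. Their poses are not given: they have to be found in the camera images.
- console: kiln controller: low grey metal case, 180 x 180 x 55 mm high, fixed to the bench. Origin: centre of its underside, on the dial's upright axis; x points to its back (away from the robot), y to its left, z up. On top, concentric: a fixed round scale plate (radius 80 mm, top 58 mm above the bench), the outer ring, the inner winged knob; over them a hinged wire guard
- guard (a joint): angle of the wire guard (rad): 0 shut (front legs on the case), 1.57 upright, 1.75 rear stop. Stiff hinge: it stays wherever it is left; its bar takes about 2 N to lift, 0.5 to 1.5 N to lower. It is 160 mm wide; its wires, 4 to 6 mm thick, lie 123 mm above the bench when shut, 15 mm over the knob
- guard_bar (a point): middle of the guard's handle: a straight round steel bar, 8 mm thick, 72 mm long, parallel to the hinge, at the very front, 35 mm clear of the guard's front wire; shut, it is 122 mm in front of the dial axis and 130 mm above the bench. Pinch it from above, one finger before and one behind it: the bar turns between the pads as the guard swings, so the tool can stay upright
- guard_hinge (a point): middle of the guard's hinge line, parallel to the console's y axis, 82 mm behind the dial axis, 63 mm above the bench. The bar moves on an arc of radius 215 mm about it, up and then back; with the guard shut the bar lies 204 mm in front of it and 67 mm above it
- firing_knob (a joint): angle of the inner winged knob (rad), growing clockwise seen from above, 0 to 4.71. The pointer's direction, counter-clockwise from the console's x axis, is 2.705 rad minus this angle (at 0 it points to the front and a little left). Stiff: 0.04 N m, about 1 N on the wing; stays where it is left. Starts 0.6 to 2.1 rad short of the clip
- pointer_tip (a point): tip of the knob's pointer, 60 mm from the dial axis, 87 mm above the bench. The black knob has a hub of radius 27 mm and an upright wing across it, 13 mm thick, from 24 mm behind the axis to 50 mm on the pointer side, 80 to 108 mm above the bench, with a white line on top of its long end; an 8 mm wide nose (82 to 92 mm above the bench) reaches from its long end to this point
- clip_mark (a point): where the pointer's tip stands when it faces the clip squarely: 60 mm from the dial axis, 87 mm above the bench, in the clip's direction. The clip is a bent dark-steel marker, 16 mm wide, fixed on the rim of the scale plate 68 to 88 mm from the axis, rising to a rolled top 91 mm above the bench with a white line on it, somewhere on the far left part of the rim
- limit_ring (a joint): angle of the outer ring (rad), growing clockwise, -0.9 to 0.9 at the start. It turns very easily (0.015 N m: a brush of a finger moves it). A knurled steel ring of radius 54 mm round the knob, top 76 mm above the bench, 4 mm below the underside of the wing, which sweeps over it
- ring_lug (a point): outer end of the ring's lug, a 13 mm wide steel block that sticks out from the ring to 65 mm from the axis (top 74 mm above the bench); the ring's setting is where this lug stands
- marker: a marker pen lying flat, 135 mm long, 17 mm thick, beside the console's left (+y) side; not part of the job, must stay. Origin: centre of its underside
- wood_rib: a flat wooden throwing rib, 90 x 40 x 8 mm, lying beside the console's right (-y) side; not part of the job, must stay. Origin: centre of its underside
- cone_box_1: a small carton, 86 x 47 x 31 mm, lying beside the console's right side, behind the rib; not part of the job, must stay. Origin: centre of its underside
- mug_1: a reddish unglazed mug, 70 mm across (98 with its handle), 90 mm tall, standing behind the console; not part of the job, must stay. Origin: centre of its underside
- glaze_jar_2: a glaze jar with a pale lid, 67 mm across, 83 mm tall, standing behind the console to the right; not part of the job, must stay. Origin: centre of its underside
- post_8: a short triangular kiln post standing upright, 38 x 42 x 50 mm, in front of the mug at the left; not part of the job, must stay. Origin: centre of its underside

How it is judged:
By the outcome, as a careful person would: the job done as asked, in the order asked, and still so for the second after the job is handed in, with the robot touching nothing.
It also fails if it takes over 72 s, if anything falls off the work surface, if the arm or the gripper's body presses on something with over 40 N, if the wrist force passes 120 N, or if a joint passes its speed limit or range.

### The arm

A 6-joint arm with a two-finger parallel gripper is mounted at the origin on a cart in front of the work surface, level with it; the furniture and walls round the work are solid. World frame = base frame: x ahead of the robot, y to its left, z up, the work surface at z = 0. Lengths are in m, angles in rad, forces in N, time in s.
With the tool pointing down it reaches from about 0.35 to 0.85 m from the base axis. Payload 8.1 kg.
Tool frame: the origin (TCP) lies on the centre line of the jaws, within the pads' length; the fingertips stand 22 mm ahead of it and the grasp point (between the pads) lies 3 mm ahead of it; z points along the fingers, y is the line along which they close (so a half turn about z gives the same grasp; the last joint's range is limited). The gripper opens to 93 mm and grips with 3 to 60 N. Pads are 15 mm wide; open, the fingers measure 128 mm over their backs; the gripper's body (75 mm by 188 mm) begins 65 mm behind the grasp point.
Start: joints at [-1.349, 0.13, 1.488, -0, 1.523, -0.085], TCP at [0.181, -0.572, 0.241] pointing down, gripper open.
Joint ranges: [-2.96, 2.96], [-0.89, 2.26], [0.02, 2.5], [-1.34, 4.48], [0, 2.73], [-2.66, 2.66]. Speed limits (rad/s): [2.39, 2.39, 2.79, 3.14, 3.14, 3.14].

### API

Orientations are given as a rotation vector (axis times angle).
In Python, from plant import robot gives the robot as it stands.
- The arm moves only by the tool inch_along, called after ">>>" in YAML: its name, and indented under it one key for each argument. Schema: {"type":"object","properties":{"moves":{"type":"array","items":{"type":"array","items":{"type":"array","items":{"type":"number"},"minItems":5,"maxItems":5},"minItems":1,"maxItems":20},"minItems":1,"maxItems":1},"grip_force":{"type":"number"},"only":{"type":"string"},"quiet":{"type":"boolean"},"lines":{"type":"string"}},"required":["moves"],"additionalProperties":false}. moves is a list that holds a single list of rows (three levels of brackets), with 1 to 20 rows, each of 5 numbers: the finger opening in m, then dx, dy, dz in units of 50 mm, then a turn about the tool's z in units of 0.1 rad; each row shifts and turns the commanded pose from where the row before left it, along the tool's axes as they then stand; what a row does not reach is not made up. A row lasts 1/10 s, in which the tool goes at most 0.05 m and 0.15 rad, less where a joint would pass 70% of its speed; a pose out of reach is approached as far as the arm can. The fingers move at their own pace and stop on an object; grip_force is the grip in N (left out, the last holds). Time passes only in rows, so rows that do not move let the fingers close. The tool returns the time, the measured TCP pose, the force, the opening and the grip force at its end. only (a regular expression) keeps the lines of the reply that match it, lines (a string "A,B") keeps lines A to B, and quiet returns only ok. Input that does not fit is refused with a message, and nothing moves.
- robot.read_state(): the state, without advancing time (a new reading comes with each control period).
- robot.read_camera(name): name is "scene" or "top" or "wrist"; returns a dict with "image" (480x640x3 uint8, red, green, blue), "fx", "fy", "cx", "cy" (pixels), "dist" ([k1, k2, p1, p2, k3] as OpenCV has them; the pictures are not rectified), "R" (3x3) and "t" (3): a world point X has camera coordinates R X + t. Camera axes: x right, y down, z forward; pixel columns grow to the right and rows downward; lengths in m; the calibration is good to about 2 mm. A picture is of the moment at which its call begins. There is no depth.
- robot.close_job(): hands the job in; it is judged then, once.
The state is a dict: "t": time; "q": joint angles; "dq": joint speeds; "joint_torque": joint torques, N m; "tool_pos": TCP position; "orientation": TCP orientation; "force": force on the tool from outside, world axes, zero at the start; "wrist_torque": the same for the moment, N m; "opening": finger opening in m; "gripper_force": force on a finger pad.
Only numpy, scipy, OpenCV 4.12 (cv2) and the standard library are available. Lean on these libraries where they do the work, as an engineer would, in place of code of your own. Each camera call takes 0.05 s, during which the arm holds its last target. There are 200 camera calls.

## Working session

There is one attempt and no reset: what is moved stays moved. The work goes in short steps, Python scripts to look and compute and a tool call to move; the robot and the scene stay as the last step left them, time stands still between calls to the robot, and variables do not carry over. Pictures are saved under pics/ and viewed, at most 10 in all, crops included, and the job is handed in when it is done.

```bash
ls; mkdir -p pics; python3 - <<'E'
from plant import robot
import cv2
s=robot.read_state();print(s)
for n in ("top","scene"):
    c=robot.read_camera(n);cv2.imwrite(f"pics/{n}0.png",c["image"][:,:,::-1]);print(n,{k:v for k,v in c.items() if k!="image"})
E
```

```text
pics
plant.py
{'t': 0.0, 'q': array([-1.34940525e+00,  1.31190497e-01,  1.48926175e+00,  1.37605742e-05,
        1.52301017e+00, -8.54102319e-02]), 'dq': array([ 0.00098804,  0.00120847, -0.00042594, -0.00080499,  0.00064018,
        0.00075151]), 'joint_torque': array([-7.28596060e-04, -5.59853625e+01, -4.91751516e+01,  7.68805272e-02,
        3.58338933e-02, -1.80765851e-04]), 'tool_pos': array([ 0.18110988, -0.57145758,  0.23957953]), 'orientation': array([-3.10285717e+00, -4.79748286e-01,  1.77890764e-04]), 'force': array([-0.12681634,  0.01780611,  1.38280594]), 'wrist_torque': array([-0.0439012 , -0.01276205,  0.02803132]), 'gripper_force': 0.0, 'opening': 0.09320338808118742}
top {'fx': 459.185444053053, 'fy': 459.185444053053, 'cx': 317.2432993959639, 'cy': 235.45296797488206, 'dist': array([-0.05024281,  0.        ,  0.        ,  0.        ,  0.        ]), 'R': array([[-0.00860814, -0.99980328, -0.01786899],
       [-0.98619098,  0.01144376, -0.16521621],
       [ 0.1653882 ,  0.01620003, -0.98609548]]), 't': array([0.05478579, 0.6055059 , 0.86113408])}
scene {'fx': 570.0033406985573, 'fy': 570.0033406985573, 'cx': 317.9233476209475, 'cy': 239.98600427824536, 'dist': array([-0.14240452,  0.        ,  0.        ,  0.        ,  0.        ]), 'R': array([[-0.75961788, -0.65019743, -0.01496592],
       [-0.33784212,  0.41415102, -0.84518734],
       [ 0.55573679, -0.63696329, -0.5342606 ]]), 't': array([0.49041996, 0.27083492, 0.91255463])}
```

View pics/top0.png

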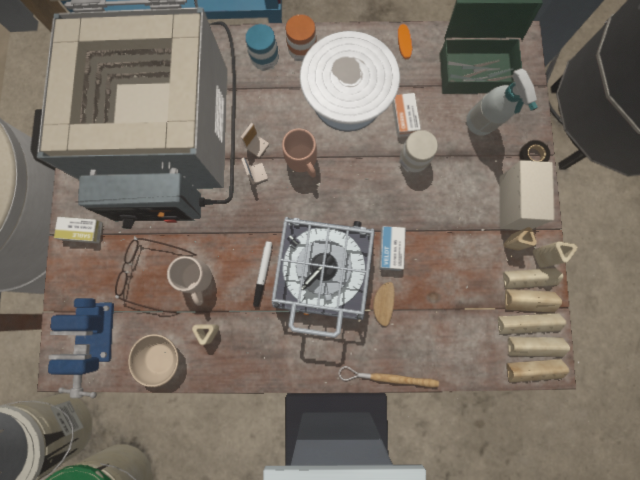

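View pics/scene0.png

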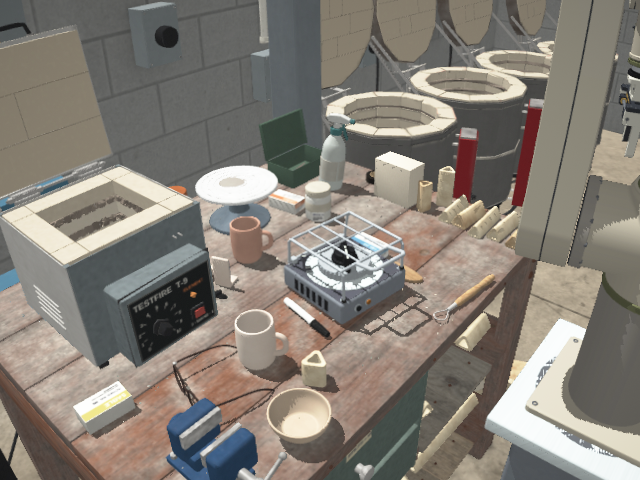

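The top view shows the console near (324,268), with the guard bar at about (315,333). The clip seems to be near (293,240). I'll enlarge both views.

```bash
python3 - <<'E'
import cv2
a=cv2.imread("pics/top0.png")[210:345,255:395];cv2.imwrite("pics/topc.png",cv2.resize(a,None,fx=4.4,fy=4.4,interpolation=cv2.INTER_CUBIC))
a=cv2.imread("pics/scene0.png")[205:325,275:415];cv2.imwrite("pics/scenec.png",cv2.resize(a,None,fx=5,fy=5,interpolation=cv2.INTER_CUBIC))
E
```

```text
(no output)
```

View pics/topc.png

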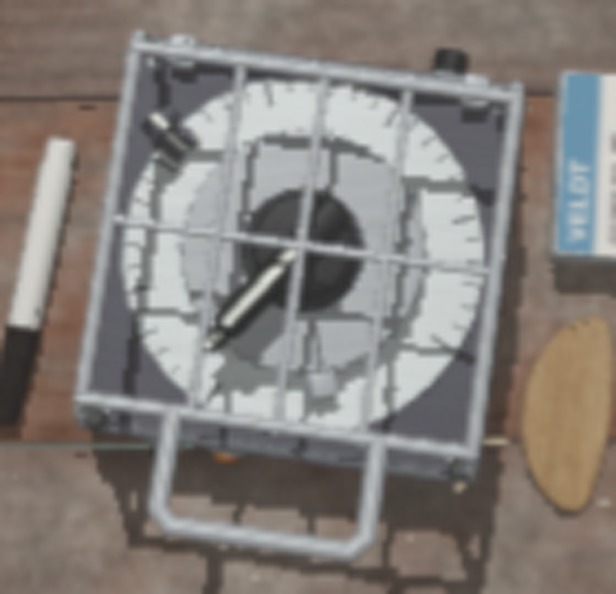

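View pics/scenec.png

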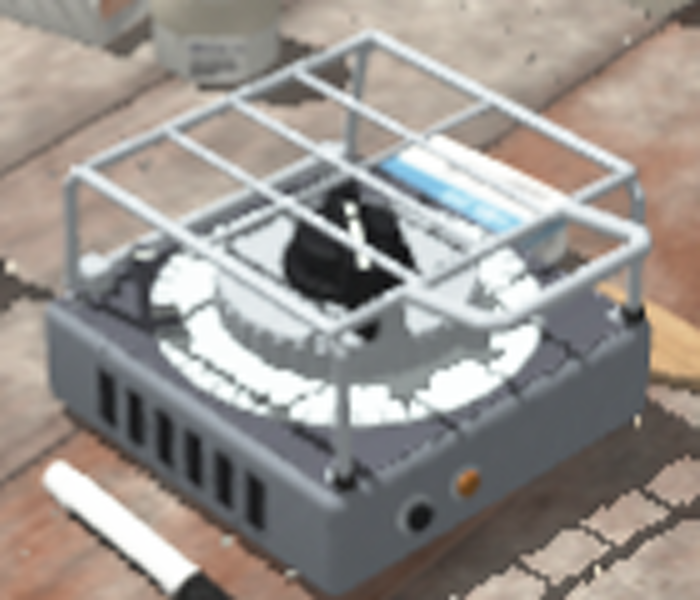

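The top crop shows these points: guard corners at (135,42), (518,92), (82,402) and (472,452), the bar from (165,522) to (358,548), the pointer line from (295,255) to about (212,345), the clip near (165,130), and the lug at (322,385).

```bash
cat > h.py <<'E'
import numpy as np, cv2
def K(c): return np.array([[c["fx"],0,c["cx"]],[0,c["fy"],c["cy"]],[0,0,1]])
def back(c,px,z):
    u=cv2.undistortPoints(np.array([[px]],float),K(c),c["dist"])[0,0]
    d=c["R"].T@np.r_[u,1]; o=-c["R"].T@c["t"]
    return o+d*(z-o[2])/d[2]
def proj(c,P):
    return cv2.projectPoints(np.atleast_2d(P).astype(float),cv2.Rodrigues(c["R"])[0],c["t"],K(c),c["dist"])[0][:,0]
E
python3 - <<'E'
from plant import robot
from h import *
from scipy.optimize import least_squares
c=robot.read_camera("top"); np.set_printoptions(precision=4,suppress=True)
f=lambda u,v:(255+u/4.4-.4,210+v/4.4-.4)
for n,p,z in [("barL",(165,522),.13),("barR",(358,548),.13),("BL",(135,42),.123),("BR",(518,92),.123),("FL",(82,402),.123),("FR",(472,452),.123),("hub",(305,250),.1),("line0",(293,257),.108),("line1",(220,335),.108),("tip",(210,347),.092),("clipout",(153,118),.091),("clip",(172,140),.085),("lug",(322,385),.074)]:
    print(n,back(c,f(*p),z))
px=np.array([f(*p) for p in [(165,522),(358,548),(135,42),(518,92),(82,402),(472,452)]])
def P(x):
    L=np.array([[-.122,.034,.13],[-.122,-.034,.13],[-.082,.078,.123],[-.082,-.078,.123],[-.087,.078,.123],[-.087,-.078,.123]])
    L[2:4,0]=x[3]; L[4:6,0]=-.087
    a=x[2];R=np.array([[np.cos(a),-np.sin(a)],[np.sin(a),np.cos(a)]])
    return np.c_[L[:,:2]@R.T+x[:2],L[:,2]]
r=least_squares(lambda x:(proj(c,P(x))-px).ravel(),[.6,0,0,.08]);print(r.x,r.fun)
E
```

```text
barL [0.4279 0.093  0.13  ]
barR [0.4171 0.0161 0.13  ]
BL [0.625  0.1061 0.123 ]
BR [ 0.6019 -0.0533  0.123 ]
FL [0.476  0.1273 0.123 ]
FR [ 0.4545 -0.0306  0.123 ]
hub [0.5394 0.036  0.1   ]
line0 [0.5357 0.041  0.108 ]
line1 [0.5035 0.0717 0.108 ]
tip [0.4994 0.0766 0.092 ]
clipout [0.5981 0.101  0.091 ]
clip [0.5893 0.0932 0.085 ]
lug [0.4836 0.0294 0.074 ]
[ 0.5472  0.0363 -0.1436  0.067 ] [ 3.1659 -1.9634 -2.3296 -2.5491  1.1625  0.1957 -1.5315 -0.2025  0.7295
  2.0959 -1.1799  2.6194]
```

The manual's scale: shifts go in units of 50 mm and turns go in units of 0.1 rad. Converting my numbers, -0.14 rad is -1.4.

>>> inch_along:
  moves:
    - [[0.028,0,0,0,-1.4],[0.028,0,0,0,-1.4],[0.028,0,0,0,-1.4],[0.028,0,0,0,-1.4],[0.028,0,0,0,-1.4],[0.028,0,0,0,-1.4],[0.028,0,0,0,-1.4],[0.028,0,0,0,-1.4]]
  grip_force: 8

```text
t: 0.95
tool_pos: [0.1812, -0.5718, 0.2402]
orientation: [-2.369, -2.062, -0.001]
force: [0.2, -0.1, 0.2]
opening: 0.0336
gripper_force: 0.0
```

>>> inch_along:
  moves:
    - [[0.028,0.8,0.18,0,0],[0.028,0.8,0.18,0,0],[0.028,0.8,0.18,0,0],[0.028,0.8,0.18,0,0],[0.028,0.8,0.18,0,0],[0.028,0.8,0.18,0,0],[0.028,0.8,0.18,0,0],[0.028,0.8,0.18,0,0],[0.028,0.8,0.18,0,0],[0.028,0.8,0.18,0,0],[0.028,0.8,0.18,0,0],[0.028,0.8,0.18,0,0],[0.028,0.8,0.18,0,0],[0.028,0.8,0.18,0,0],[0.028,0.8,0.18,0,0],[0.028,0.8,0.18,0,0],[0.028,0,0,0,0],[0.028,0,0,0,0]]

```text
t: 2.75
tool_pos: [0.4153, 0.0414, 0.2403]
orientation: [-2.372, -2.059, 0.002]
force: [0.1, -0.5, -0.8]
opening: 0.0281
gripper_force: 0.0
```

```bash
python3 - <<'E'
from plant import robot
from h import *
import pickle
s=robot.read_state();print(s["tool_pos"],cv2.Rodrigues(s["orientation"])[0])
c=robot.read_camera("wrist");pickle.dump(c,open("w1.pkl","wb"));cv2.imwrite("pics/w1.png",c["image"][:,:,::-1])
E
```

```text
[0.41530354 0.04142439 0.24026104] [[ 1.40668973e-01  9.90056083e-01 -1.09180868e-03]
 [ 9.90056571e-01 -1.40669401e-01 -3.25272693e-04]
 [-4.75622282e-04 -1.03519658e-03 -9.99999351e-01]]
```

View pics/w1.png

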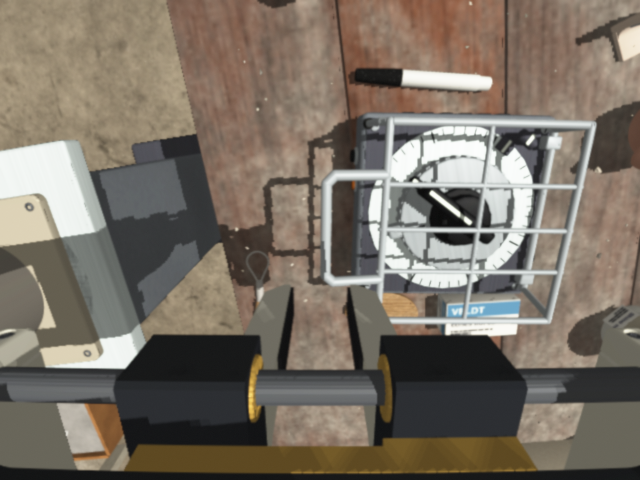

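The wrist view shows the guard bar as a line from (329,183) to (328,276). Front wire: (389,118) to (379,321). Rear wire: (592,124) to (546,321). Scale plate centre is near (452,207).

```bash
python3 - <<'E'
from h import *
import pickle
from plant import robot
c=pickle.load(open("w1.pkl","rb")); np.set_printoptions(precision=4,suppress=True)
for n,p,z in [("b0",(329,183),.13),("b1",(328,276),.13),("FL",(389,119),.123),("FR",(379,321),.123),("BL",(594,125),.123),("BR",(548,320),.123),("clip",(501,145),.091),("l0",(473,222),.108),("l1",(430,190),.108)]: print(n,back(c,p,z))
img=c["image"].astype(int);m=(img.min(2)>205).astype(np.uint8); ys,xs=np.nonzero(m)
k=(np.hypot(xs-450,ys-207)<95);xs,ys=xs[k],ys[k]
P=np.array([back(c,(x,y),.058)[:2] for x,y in zip(xs,ys)])
P=P[P[:,0]>.4]
r=cv2.minEnclosingCircle(P.astype(np.float32));print(r,len(P))
cv2.imwrite("pics/m.png",m*255)
E
```

```text
b0 [0.428  0.0897 0.13  ]
b1 [0.4175 0.0173 0.13  ]
FL [0.4763 0.1278 0.123 ]
FR [ 0.4546 -0.0328  0.123 ]
BL [0.6242 0.1041 0.123 ]
BR [ 0.5991 -0.0532  0.123 ]
clip [0.572  0.0956 0.091 ]
l0 [0.5411 0.0387 0.108 ]
l1 [0.5071 0.07   0.108 ]
((0.5431807041168213, 0.035404227674007416), 0.09730034321546555) 9980
```

Scaled: 0.013 m is 0.26, 0.0056 m is 0.112.

>>> inch_along:
  moves:
    - [[0.028,0.26,0.112,0,0],[0.028,0,0,0.6,0],[0.028,0,0,0.6,0],[0.028,0,0,0.5,0],[0.028,0,0,0.3,0],[0.028,0,0,0.14,0],[0.028,0,0,0,0],[0.028,0,0,0,0]]

```text
t: 3.6
tool_pos: [0.4236, 0.0525, 0.1345]
orientation: [2.376, 2.054, 0.001]
force: [-0.3, 0.3, -0.3]
opening: 0.028
gripper_force: 0.0
```

```bash
python3 - <<'E'
from plant import robot
import cv2
c=robot.read_camera("wrist");cv2.imwrite("pics/w2.png",c["image"][:,:,::-1])
E
```

```text
(no output)
```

View pics/w2.png

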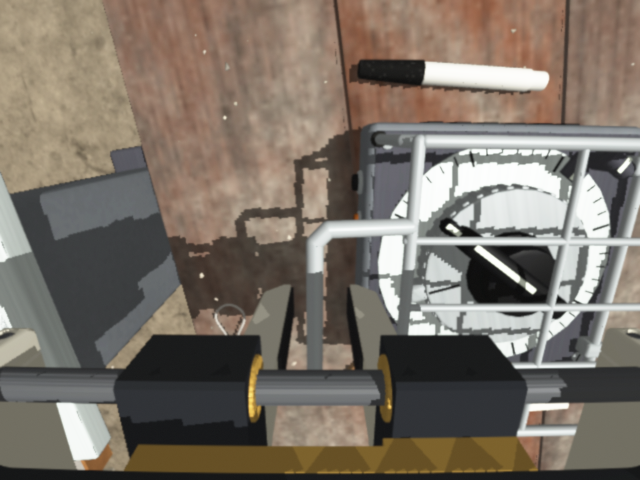

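The bar (x≈314) lies between the fingers (290 and 352). Next I close on it and work out the arc rows.

>>> inch_along:
  moves:
    - [[0.0,0,0,0,0],[0.0,0,0,0,0],[0,0,0,0,0],[0,0,0,0,0],[0,0,0,0,0]]
  grip_force: 8

```text
t: 4.15
tool_pos: [0.4212, 0.0531, 0.1337]
orientation: [-2.373, -2.054, 0.005]
force: [-11.8, 1.6, 7.6]
opening: 0.0079
gripper_force: 8.0
```

```bash
python3 - <<'E'
import numpy as np
a=.318+np.linspace(0,1.68,15);print(np.round(np.c_[-np.diff(.2147*np.cos(a)),-np.diff(.2147*np.sin(a))],4).tolist())
E
```

```text
[[0.0095, -0.0239], [0.0123, -0.0226], [0.0149, -0.021], [0.0173, -0.019], [0.0195, -0.0168], [0.0214, -0.0144], [0.0229, -0.0117], [0.0242, -0.0089], [0.0251, -0.0059], [0.0256, -0.0029], [0.0257, 0.0002], [0.0255, 0.0033], [0.025, 0.0063], [0.024, 0.0092]]
```

>>> inch_along:
  moves:
    - [[0,0,-0.04,0,0],[0,0,0,0,0],[0,0,0.19,-0.478,0],[0,0,0.246,-0.452,0],[0,0,0.298,-0.42,0],[0,0,0.346,-0.38,0],[0,0,0,0,0]]

```text
t: 4.85
tool_pos: [0.4767, 0.0448, 0.2236]
orientation: [2.374, 2.053, 0.004]
force: [-7.9, -1.1, 9.3]
opening: 0.0076
gripper_force: 8.0
```

>>> inch_along:
  moves:
    - [[0,0,-0.03,-0.03,0],[0,0,0.39,-0.336,0],[0,0,0.428,-0.288,0],[0,0,0.458,-0.234,0],[0,0,0.484,-0.178,0],[0,0,0,0,0]]

```text
t: 5.45
tool_pos: [0.5622, 0.0323, 0.2747]
orientation: [2.375, 2.054, 0.003]
force: [-2.1, -1.9, 8.1]
opening: 0.0075
gripper_force: 8.0
```

Scaled: 0.0257 m is 0.514, 0.0256 m is 0.512.

>>> inch_along:
  moves:
    - [[0,0,0,-0.04,0],[0,0,0.502,-0.118,0],[0,0,0.512,-0.058,0],[0,0,0.514,0.004,0],[0,0,0.51,0.066,0],[0,0,0.5,0.126,0],[0,0,0.4,0.158,0],[0,0,0,0,0],[0,0,0,0,0]]

```text
t: 6.35
tool_pos: [0.7049, 0.0114, 0.2656]
orientation: [-2.375, -2.055, 0.002]
force: [0.3, -3.6, -1.2]
opening: 0.0076
gripper_force: 8.0
```

Scaled: -0.04 m is -0.8, -0.03 m is -0.6.

>>> inch_along:
  moves:
    - [[0.028,0,0,0,0],[0.028,0,0,0,0],[0.028,0,0,0,0],[0.03,0,0,-0.4,0],[0.03,0,0,-0.8,0],[0.03,-0.2,-0.6,0,0],[0.03,-0.2,-0.6,0,0],[0.03,-0.2,-0.8,0,0],[0.03,-0.2,-0.8,0,0],[0.03,-0.2,-0.5,0,0],[0.03,0,0,0,0],[0.03,0,0,0,0]]

```text
t: 7.55
tool_pos: [0.5349, -0.0138, 0.3273]
orientation: [2.375, 2.055, 0.002]
force: [0.6, 0.2, -0.2]
opening: 0.0301
gripper_force: 0.0
```

```bash
python3 - <<'E'
from plant import robot
from h import *
import pickle
s=robot.read_state();print(s["tool_pos"],s["q"])
c=robot.read_camera("wrist");pickle.dump(c,open("w3.pkl","wb"));cv2.imwrite("pics/w3.png",c["image"][:,:,::-1]);print(-c["R"].T@c["t"])
u=proj(c,[.542,.0354,.09])[0];print(u)
x,y=int(u[0])-110,int(u[1])-85
x=max(x,0);y=max(y,0);print(x,y)
cv2.imwrite("pics/w3c.png",cv2.resize(c["image"][y:y+170,x:x+220,::-1],None,fx=3.5,fy=3.5,interpolation=cv2.INTER_CUBIC))
E
```

```text
[ 0.5348565  -0.01379415  0.32732582] [-1.21835611e-01 -6.74993566e-02  1.53386469e+00  3.15555549e-04
  1.67337921e+00  2.23838570e-02]
[0.5458998  0.06966769 0.4707247 ]
[320.18648725 166.88820231]
210 81
```

View pics/w3c.png

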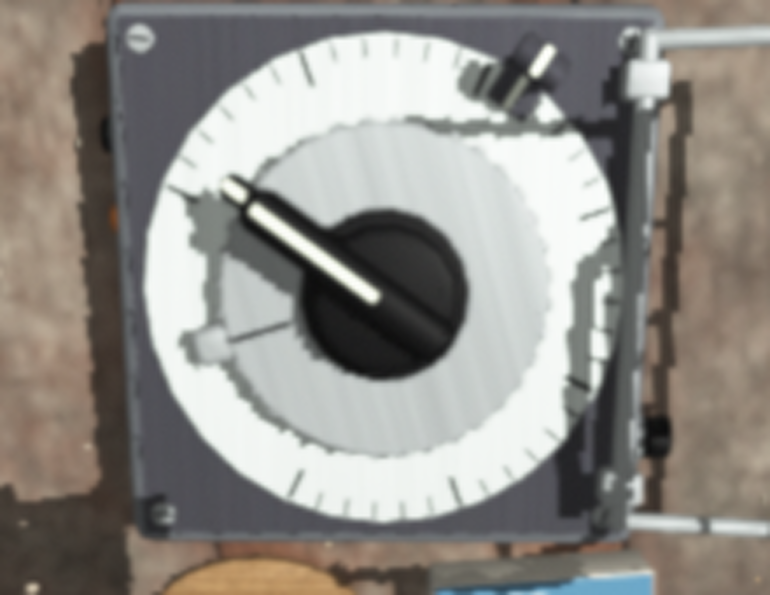

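The enlarged view shows the guard standing up. The scale plate spans x 145–621 and y 33–522. The knob line runs from (377,298) to (252,208), the pointer tip is near (230,183), the clip line runs from (534,73) to (549,47), and the lug is at (208,345).

```bash
python3 - <<'E'
from h import *
import pickle
c=pickle.load(open("w3.pkl","rb")); np.set_printoptions(precision=4,suppress=True)
f=lambda u,v:(210+(u+.5)/3.5-.5,81+(v+.5)/3.5-.5)
B=lambda u,v,z:back(c,f(u,v),z)[:2]
E=[B(145,277,.058),B(621,277,.058),B(383,33,.058),B(383,522,.058)]
O=np.array([(E[0][0]+E[1][0])/2,(E[2][1]+E[3][1])/2])
print("E",np.array(E),"O",O,(E[1]-E[0]),(E[2]-E[3]))
C1,C2=B(109,10,.055),B(660,15,.055);d=C2-C1;print("yaw",np.arctan2(d[1],d[0]),np.linalg.norm(d)); 
C3=B(140,530,.055);d=C1-C3;print("yaw",np.arctan2(-d[0],d[1]),np.linalg.norm(d))
a=B(377,298,.108);b=B(252,208,.108);t=B(232,184,.092);k0=B(534,73,.091);k1=B(549,47,.091);l=B(200,347,.074)
an=lambda v:np.arctan2(v[1],v[0])
for o in (O,np.array([.542,.0354])): print("line",an(b-a),a-o,b-o,"tip",an(t-o),np.linalg.norm(t-o),"clip",an(k0-o),np.linalg.norm(k0-o),an(k1-o),np.linalg.norm(k1-o),an(k1-k0),"lug",an(l-o),np.linalg.norm(l-o))
E
```

```text
E [[ 0.4634  0.0522]
 [ 0.6198  0.0295]
 [ 0.5524  0.1151]
 [ 0.5294 -0.0427]] O [0.5416 0.0362] [ 0.1565 -0.0227] [0.023  0.1578]
yaw -0.1522669148519341 0.1739992334488292
yaw -0.14468718824650695 0.1704565317516209
line 2.3801534154299286 [-0.0021  0.0023] [-0.0339  0.0326] tip 2.356896156914611 0.05697999483737864 clip 0.8386619129994313 0.07831145533607038 0.8445224446261466 0.08650293182647155 0.900481797587102 lug -3.0169428374764395 0.06228654385305073
line 2.3801534154299286 [-0.0025  0.0031] [-0.0343  0.0335] tip 2.3517415503118615 0.05784974545023149 clip 0.8494950892683254 0.07865950495654529 0.8543099851241464 0.08685551393663685 0.900481797587102 lug -3.030825193034395 0.06259105393100764
```

Scaled: 0.04 m is 0.8, 0.03 m is 0.6, -0.134 rad is -1.34.

>>> inch_along:
  moves:
    - [[0.045,0.5,-0.01,0,0],[0.045,0.504,-0.01,0,0],[0.045,0,0,0,-1.34],[0.045,0,0,0,-1.34],[0.045,0,0,0,-1.34],[0.045,0,0,0,-1.34],[0.045,0,0,0,-1.34],[0.045,0,0,0,-1.34],[0.045,0,0,0,-1.34],[0.045,0,0,0.8,0],[0.045,0,0,0.8,0],[0.045,0,0,0.8,0],[0.045,0,0,0.8,0],[0.045,0,0,0.6,0],[0.045,0,0,0.14,0],[0.045,0,0,0,0],[0.045,0,0,0,0]]

```text
t: 9.3
tool_pos: [0.5427, 0.036, 0.1314]
orientation: [1.189, 2.906, 0.001]
force: [0.2, -1.2, 0.6]
opening: 0.045
gripper_force: 0.0
```

```bash
python3 - <<'E'
from plant import robot
from h import *
s=robot.read_state();R=cv2.Rodrigues(s["orientation"])[0];print(np.arctan2(R[1,1],R[0,1]),R.T@(np.array([.541,.036,.108])-s["tool_pos"]))
E
```

```text
0.7941683962720375 [ 0.00126947 -0.00121748  0.02339149]
```

Scaled: 0.005 m is 0.1, 0.004 m is 0.08.

>>> inch_along:
  moves:
    - [[0.045,0.02,-0.02,0.1,0],[0.045,0,0,0.1,0],[0.045,0,0,0.08,0],[0.045,0,0,0,0]]

```text
t: 9.7
tool_pos: [0.5394, 0.0358, 0.115]
orientation: [-1.19, -2.907, 0.0]
force: [-0.3, 0.2, -0.7]
opening: 0.0447
gripper_force: 0.0
```

>>> inch_along:
  moves:
    - [[0.045,0,0,0.08,0],[0.045,0,0,0.06,0],[0.045,0,0,0,0]]

```text
t: 10.0
tool_pos: [0.5393, 0.0359, 0.1079]
orientation: [-1.189, -2.907, 0.001]
force: [-0.0, -0.2, -0.9]
opening: 0.0452
gripper_force: 0.0
```

>>> inch_along:
  moves:
    - [[0.0,0,0,0,0],[0.0,0,0,0,0],[0.0,0,0,0,0],[0.0,0,0,0,0],[0.0,0,0,0,0],[0.0,0,0,0,0]]
  grip_force: 12

```text
t: 10.6
tool_pos: [0.5409, 0.0369, 0.1088]
orientation: [1.189, 2.906, 0.004]
force: [6.7, 4.7, -3.9]
opening: 0.0127
gripper_force: 12.0
```

>>> inch_along:
  moves:
    - [[0,0,0,0,1],[0,0,0,0,1],[0,0,0,0,1],[0,0,0,0,0]]

```text
t: 11.0
tool_pos: [0.5411, 0.0371, 0.1088]
orientation: [1.614, 2.693, 0.005]
force: [8.1, 5.6, -5.3]
opening: 0.0126
gripper_force: 12.0
```

>>> inch_along:
  moves:
    - [[0,0,0,0,1],[0,0,0,0,1],[0,0,0,0,1],[0,0,0,0,1],[0,0,0,0,1],[0,0,0,0,1],[0,0,0,0,1],[0,0,0,0,1],[0,0,0,0,1],[0,0,0,0,1],[0,0,0,0,1],[0,0,0,0,0],[0,0,0,0,0]]

```text
t: 12.3
tool_pos: [0.5421, 0.0369, 0.1088]
orientation: [2.782, 1.457, 0.009]
force: [12.9, 4.9, -9.7]
opening: 0.0132
gripper_force: 12.0
```

```bash
python3 - <<'E'
from plant import robot
from h import *
import pickle
s=robot.read_state();R=cv2.Rodrigues(s["orientation"])[0];print(np.arctan2(R[1,1],R[0,1]),s["force"],s["q"])
c=robot.read_camera("wrist");pickle.dump(c,open("w4.pkl","wb"))
u=proj(c,[[.541,.036,.09],[.586,.081,.087]]);print(u)
cv2.imwrite("pics/w4.png",c["image"][:,:,::-1])
E
```

```text
-0.606093675929074 [12.92818598  4.92215092 -9.70234808] [-0.02768585  0.07653967  1.79318203  0.00213372  1.26637683  0.57776565]
[[320.16451694 305.35990613]
 [344.06624245 183.5502009 ]]
```

View pics/w4.png

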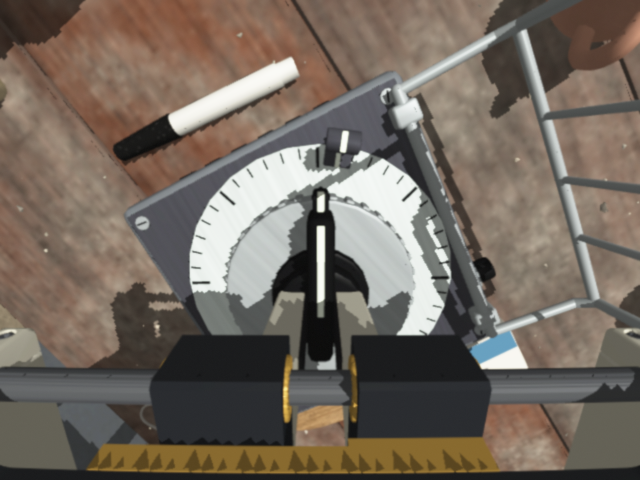

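The pointer line is at x≈320.5 with its tip at (321,191). The clip's white line is centred at (345,143), so a small turn remains.

```bash
cat > ang.py <<'E'
from h import *
import pickle,sys
def run(fn,la,lb,tip,k):
    c=pickle.load(open(fn,"rb"));B=lambda p,z:back(c,p,z)[:2];an=lambda v:np.arctan2(v[1],v[0])
    a,b=B(la,.108),B(lb,.108);t=B(tip,.092);kk=B(k,.091)
    for o in ([.541,.036],[.542,.0362]):
        o=np.array(o);print("linedir",an(b-a),"line",an(b-o),"tip",an(t-o),np.linalg.norm(t-o),"clip",an(kk-o),np.linalg.norm(kk-o))
E
python3 - <<'E'
from ang import *
run("w4.pkl",(320.5,310),(320.5,226),(321,191),(344.8,142))
c=pickle.load(open("w4.pkl","rb"))
a=c["image"][120:325,255:400,::-1]
cv2.imwrite("pics/w4c.png",cv2.resize(a,None,fx=2.9,fy=2.9,interpolation=cv2.INTER_CUBIC))
E
```

```text
linedir 0.965290956720289 line 0.963512560777616 tip 0.9586656914086047 0.059847024063197994 clip 0.8306639904219167 0.08246534269748568
linedir 0.965290956720289 line 0.9787138627582694 tip 0.9705669775334238 0.05911291276145422 clip 0.8380557952659766 0.08164551169699516
```

Scaled: 0.065 rad is 0.65.

>>> inch_along:
  moves:
    - [[0,0,0,0,0.65],[0,0,0,0,0.65],[0,0,0,0,0],[0,0,0,0,0]]

```text
t: 12.75
tool_pos: [0.5422, 0.0369, 0.1088]
orientation: [2.871, 1.273, 0.009]
force: [14.1, 5.2, -10.5]
opening: 0.0128
gripper_force: 12.0
```

```bash
python3 - <<'E'
from plant import robot
from h import *
import pickle
s=robot.read_state();R=cv2.Rodrigues(s["orientation"])[0];print(np.arctan2(R[1,1],R[0,1])+np.pi/2,s["force"])
c=robot.read_camera("wrist");pickle.dump(c,open("w5.pkl","wb"))
cv2.imwrite("pics/w5c.png",cv2.resize(c["image"][110:310,220:420,::-1],None,fx=3,fy=3,interpolation=cv2.INTER_CUBIC))
E
```

```text
0.8347678204512514 [ 14.14468373   5.20403747 -10.5051309 ]
```

View pics/w5c.png

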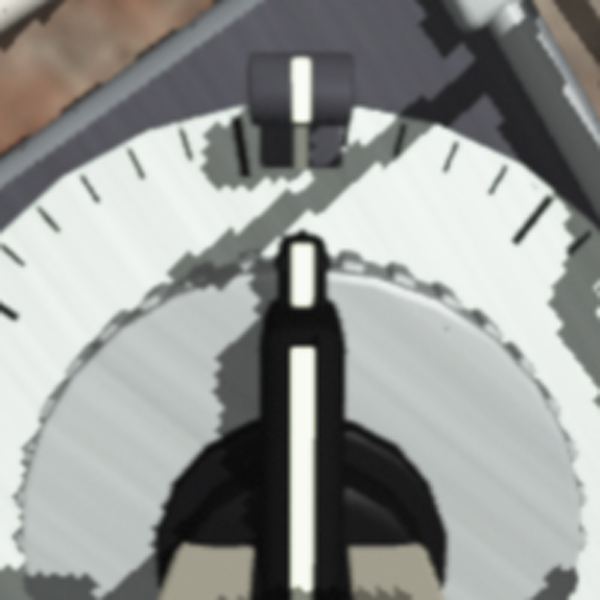

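The pointer's white line and tip (x≈302) line up exactly with the clip's line (x≈301). I release and rise.

>>> inch_along:
  moves:
    - [[0.045,0,0,0,0],[0.045,0,0,0,0],[0.045,0,0,0,0],[0.045,0,0,0,0],[0.045,0,0,-0.3,0],[0.045,0,0,-0.6,0],[0.045,0,0,-0.8,0],[0.045,0,0,-0.9,0],[0.045,0,0,-0.9,0],[0.045,0,0,-0.9,0],[0.028,0,0,0,-1.18],[0.028,0,0,0,-1.18],[0.028,0,0,0,-1.18],[0.028,0,0,0,-1.18],[0.028,0,0,0,-1.18],[0.028,-0.6,0,0,0],[0.028,-0.6,0,0,0],[0.028,0,0,0,0],[0.028,0,0,0,0]]

```text
t: 14.7
tool_pos: [0.531, -0.0238, 0.3296]
orientation: [2.379, 2.051, 0.001]
force: [-0.7, 0.4, 0.2]
opening: 0.0283
gripper_force: 0.0
```

```bash
python3 - <<'E'
from plant import robot
from h import *
import pickle
s=robot.read_state();R=cv2.Rodrigues(s["orientation"])[0];print(np.arctan2(R[1,1],R[0,1]),R.T@(np.array([.7049,.0114,.2656])-s["tool_pos"]))
c=robot.read_camera("wrist");pickle.dump(c,open("w6.pkl","wb"))
u=proj(c,[.542,.036,.09])[0];x,y=int(u[0])-110,max(int(u[1])-100,0);print(x,y)
cv2.imwrite("pics/w6c.png",cv2.resize(c["image"][y:y+170,x:x+220,::-1],None,fx=3.5,fy=3.5,interpolation=cv2.INTER_CUBIC))
E
```

```text
-0.14760974787236503 [0.06040876 0.16679532 0.06420558]
212 56
```

View pics/w6c.png

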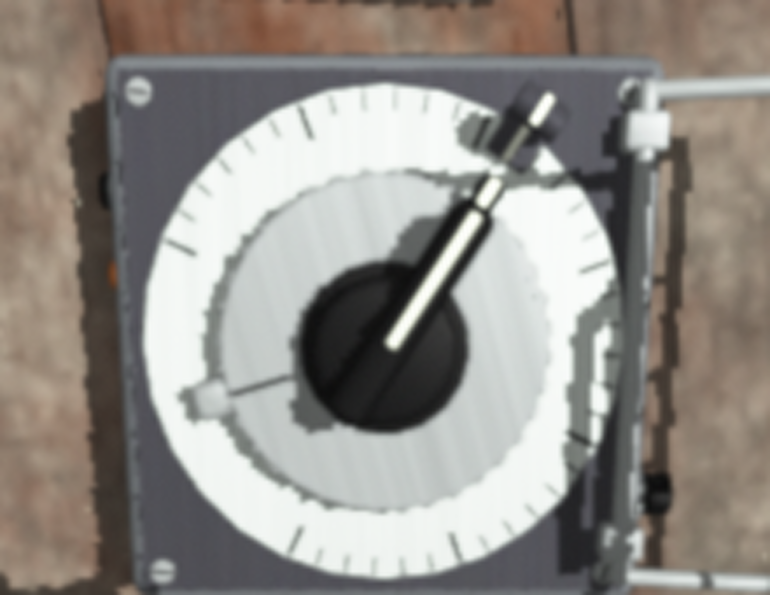

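The pointer faces the clip squarely, and the lug has not moved relative to the case. Next I regrasp the bar.

Scaled: 0.0417 m is 0.834, 0.02 m is 0.4.

>>> inch_along:
  moves:
    - [[0.028,0.302,0.834,0,0],[0.028,0.302,0.834,0,0],[0.028,0.302,0.834,0,0],[0.028,0.302,0.834,0,0],[0.028,0,0,0,0],[0.028,0,0,0.4,0],[0.028,0,0,0.4,0],[0.028,0,0,0.32,0],[0.028,0,0,0.16,0],[0.028,0,0,0,0],[0.028,0,0,0,0]]

```text
t: 15.85
tool_pos: [0.7049, 0.0121, 0.2657]
orientation: [2.377, 2.053, 0.001]
force: [-0.4, 0.2, -0.7]
opening: 0.0282
gripper_force: 0.0
```

>>> inch_along:
  moves:
    - [[0,0,0,0,0],[0,0,0,0,0],[0,0,0,0,0],[0,0,0,0,0],[0,0,0,0,0]]
  grip_force: 8

```text
t: 16.35
tool_pos: [0.7052, 0.0119, 0.2653]
orientation: [2.377, 2.053, 0.001]
force: [0.7, 0.9, 3.2]
opening: 0.0076
gripper_force: 8.0
```

```bash
python3 - <<'E'
import numpy as np
a=.318+np.r_[np.linspace(1.648,.16,14),np.linspace(.16,0,5)[1:]];print(np.round(np.c_[-np.diff(.2147*np.cos(a)),-np.diff(.2147*np.sin(a))],4).tolist())
E
```

```text
[[-0.0232, -0.0081], [-0.024, -0.0054], [-0.0244, -0.0027], [-0.0246, 0.0001], [-0.0244, 0.0029], [-0.0239, 0.0057], [-0.0231, 0.0084], [-0.022, 0.011], [-0.0206, 0.0134], [-0.0189, 0.0157], [-0.017, 0.0177], [-0.0149, 0.0196], [-0.0125, 0.0211], [-0.0038, 0.0077], [-0.0035, 0.0078], [-0.0032, 0.008], [-0.0028, 0.0081]]
```

Gripped, opening 7.6 mm. I lower it at half the step size per row and watch the forces.

>>> inch_along:
  moves:
    - [[0,0,-0.232,-0.08,0],[0,0,-0.232,-0.082,0],[0,0,-0.24,-0.054,0],[0,0,-0.24,-0.054,0],[0,0,-0.244,-0.028,0],[0,0,-0.244,-0.026,0],[0,0,-0.246,0,0],[0,0,-0.246,0.002,0],[0,0,-0.244,0.028,0],[0,0,-0.244,0.03,0],[0,0,0,0,0]]

```text
t: 17.45
tool_pos: [0.5847, 0.0299, 0.278]
orientation: [-2.377, -2.054, -0.0]
force: [-1.8, 0.7, 2.0]
opening: 0.0074
gripper_force: 8.0
```

>>> inch_along:
  moves:
    - [[0,0,-0.24,0.056,0],[0,0,-0.238,0.058,0],[0,0,-0.232,0.084,0],[0,0,-0.23,0.084,0],[0,0,-0.22,0.11,0],[0,0,-0.22,0.11,0],[0,0,-0.206,0.134,0],[0,0,-0.206,0.134,0],[0,0,0,0,0]]

```text
t: 18.35
tool_pos: [0.496, 0.043, 0.2385]
orientation: [-2.376, -2.053, 0.002]
force: [-1.6, 3.5, -1.0]
opening: 0.0074
gripper_force: 8.0
```

>>> inch_along:
  moves:
    - [[0,0,-0.19,0.156,0],[0,0,-0.188,0.158,0],[0,0,-0.17,0.176,0],[0,0,-0.17,0.178,0],[0,0,-0.15,0.196,0],[0,0,-0.148,0.196,0],[0,0,-0.126,0.21,0],[0,0,-0.124,0.212,0],[0,0,0,0,0]]

```text
t: 19.25
tool_pos: [0.4337, 0.052, 0.1634]
orientation: [-2.377, -2.053, 0.001]
force: [4.0, 2.7, -3.0]
opening: 0.0073
gripper_force: 8.0
```

>>> inch_along:
  moves:
    - [[0,0,-0.038,0.076,0],[0,0,-0.038,0.078,0],[0,0,-0.036,0.078,0],[0,0,-0.034,0.078,0],[0,0,-0.032,0.08,0],[0,0,-0.032,0.08,0],[0,0,0,0,0],[0,0,0,0,0]]

```text
t: 20.05
tool_pos: [0.4239, 0.0534, 0.1411]
orientation: [-2.377, -2.053, -0.001]
force: [4.4, 4.1, -4.0]
opening: 0.0074
gripper_force: 8.0
```

>>> inch_along:
  moves:
    - [[0,0,-0.012,0.036,0],[0,0,-0.012,0.036,0],[0,0,-0.012,0.03,0],[0,0,-0.01,0.024,0],[0,0,0,0,0],[0,0,0,0,0]]

```text
t: 20.65
tool_pos: [0.4217, 0.0538, 0.1351]
orientation: [2.377, 2.053, 0.001]
force: [3.5, 4.2, -2.6]
opening: 0.0076
gripper_force: 8.0
```

>>> inch_along:
  moves:
    - [[0,0,-0.004,0.012,0],[0,0,0,0.01,0],[0,0,0,0.01,0],[0,0,0,0,0],[0,0,0,0,0]]

```text
t: 21.15
tool_pos: [0.4212, 0.0538, 0.1335]
orientation: [-2.377, -2.053, -0.0]
force: [2.2, 4.6, -0.4]
opening: 0.008
gripper_force: 8.0
```

Scaled: 0.0007 m is 0.014.

>>> inch_along:
  moves:
    - [[0,0,0,0.014,0],[0,0,0,0,0],[0,0,0,0,0]]

```text
t: 21.45
tool_pos: [0.4211, 0.0538, 0.133]
orientation: [-2.377, -2.053, 0.001]
force: [-1.0, 4.6, 4.5]
opening: 0.0076
gripper_force: 8.0
```

>>> inch_along:
  moves:
    - [[0,0,0,0.014,0],[0,0,0,0,0],[0,0,0,0,0]]

```text
t: 21.75
tool_pos: [0.4212, 0.0537, 0.1328]
orientation: [-2.377, -2.053, 0.001]
force: [-3.7, 5.5, 8.2]
opening: 0.0076
gripper_force: 8.0
```

>>> inch_along:
  moves:
    - [[0,0,0,0.014,0],[0,0,0,0,0],[0,0,0,0,0]]

```text
t: 22.05
tool_pos: [0.4211, 0.0535, 0.1323]
orientation: [-2.377, -2.053, 0.001]
force: [-5.0, 3.8, 11.5]
opening: 0.0076
gripper_force: 8.0
```

Seated: the downward force rises with no further travel. I release, rise and retreat to the side.

>>> inch_along:
  moves:
    - [[0.028,0,0,0,0],[0.028,0,0,0,0],[0.028,0,0,0,0],[0.028,0,0,0,0],[0.028,0,0,-0.2,0],[0.028,0,0,-0.6,0],[0.028,0,0,-0.8,0],[0.028,0,0,-0.6,0],[0.028,-0.8,-0.18,0,0],[0.028,-0.8,-0.18,0,0],[0.028,-0.8,-0.18,0,0],[0.028,-0.8,-0.18,0,0],[0.028,-0.8,-0.18,0,0],[0.028,-0.8,-0.18,0,0],[0.028,-0.8,-0.18,0,0],[0.028,-0.8,-0.18,0,0],[0.028,-0.8,-0.18,0,0],[0.028,-0.8,-0.18,0,0],[0.028,-0.8,-0.18,0,0],[0.028,0,0,0,0]]

```text
t: 24.05
tool_pos: [0.2573, -0.3707, 0.2421]
orientation: [2.382, 2.048, -0.002]
force: [-0.0, 1.6, -0.6]
opening: 0.0279
gripper_force: 0.0
```

```bash
python3 - <<'E'
from plant import robot
from h import *
for n,r in (("top",(140,345,235,440)),("scene",(195,345,200,440))):
    a=cv2.imread(f"pics/{n}0.png")[:,:,::-1]; b=robot.read_camera(n)["image"]
    d=(cv2.absdiff(np.ascontiguousarray(a),b).max(2)>50).astype(np.uint8)[r[0]:r[1],r[2]:r[3]]
    k,_,st,_=cv2.connectedComponentsWithStats(d)
    for q in st[1:]:
        if q[4]>5: print(n,q[0]+r[2],q[1]+r[0],q[2:])
E
```

```text
top 299 245 [ 6  9 27]
top 306 247 [11 15 58]
top 314 256 [ 9  8 27]
top 313 267 [ 9 10 34]
top 309 274 [3 3 7]
top 333 277 [2 4 7]
top 303 278 [ 16  14 123]
top 302 287 [4 3 6]
top 303 293 [ 4  6 17]
top 309 294 [ 5  6 18]
scene 335 241 [22 13 85]
scene 320 245 [10  5 23]
scene 318 248 [ 17  14 117]
scene 346 256 [3 3 9]
scene 314 257 [5 2 8]
scene 318 260 [5 3 9]
scene 346 266 [11  8 55]
scene 353 281 [ 8  6 23]
```

Compared with the first pictures, only the knob and its shadow have changed. The guard, ring lug and neighbouring objects match.

```bash
python3 -c "
from plant import robot
print(robot.close_job())"
```

```text
the job is handed in; nothing more can be done
None
```

The job is handed in at about 24 s: the guard went up past upright (about 1.65 rad), the knob's pointer was turned clockwise to face the clip, and the guard was lowered gently until shut; before/after pictures show no change in the limit ring or the things round about.

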